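# Take the tall bottle over the shelf rail and pack it

### The arm

A 6-joint arm with a two-finger parallel gripper is mounted at the origin on the work surface. World frame = base frame: x ahead of the robot, y to its left, z up, the work surface at z = 0. Lengths are in m, angles in rad, forces in N, time in s.
With the tool pointing down it reaches from about 0.225 to 0.725 m from the base axis. Payload 3.1 kg.
Tool frame: the origin (TCP) lies between the finger pads; the fingertips stand 8 mm ahead of it and the grasp point (between the pads) lies 11 mm behind it (bot.tcp_to_tips is the distance from the TCP to the fingertips, in m); z points along the fingers, y is the direction in which the jaws open and shut (so a half turn about z gives the same grasp; the last joint's range is limited). The gripper opens to 85 mm and grips with 20 to 120 N. Pads are 22 mm wide; open, the fingers measure 114 mm over their backs; the gripper's body (76 mm by 85 mm) begins 54 mm behind the grasp point. The pads swing forward as they close: fully open they stand 13 mm farther back than shut.
Start: joints at [-1.356, 0.048, 0.099, 1.622, 0, 1.443], TCP at [0.176, -0.494, 0.239] pointing down, gripper open.
Joint ranges: [-2.91, 2.91], [-0.99, 1.94], [-1.21, 1.42], [-2.12, 2.29], [-1.49, 1.47], [-3.14, 3.14]. Speed limits (rad/s): [2.79, 2.79, 3.14, 3.14, 3.14, 3.14].

### API

Orientations are given as a 3x3 rotation matrix whose columns are the frame's x, y, z axes.
In Python, from workcell import bot gives the robot as it stands. Calls block until the motion is done:
- bot.move_pose(position, orientation): joint-space move of the TCP to a pose.
- bot.line_to(position, attitude=None, velocity=0.15, contact_N=None): straight line of the TCP; attitude=None keeps the orientation; velocity is the mean speed in m/s. With contact_N (N) it stops when the force on the tool has changed by that much, and returns True; else False.
- bot.move_j(angles): joint-space move.
- bot.gripper_to(opening, squeeze=None): finger opening in m; squeeze is the grip in N (None keeps the last); returns when the fingers have stopped.
- bot.sleep(seconds).
- bot.inverse_kinematics(position, orientation): joint angles nearest the present ones, or None.
- bot.grab_frame(name): name is "side" or "top" or "wrist"; returns the picture (384x512x3 uint8, red, green, blue); there is no depth.
- bot.camera_model(name): a dict with "fx", "fy", "cx", "cy" (pixels), "origin" and "rotation" of the camera in the world; the wrist camera has in their place "hand_eye" (4x4, takes a point from camera to tool coordinates, whose origin is the TCP and whose axes are the flange's). Camera axes: x right, y down, z forward; pixel columns grow to the right and rows downward; lengths in m; the calibration is good to about 2 mm. The wrist camera is an equidistant fisheye: a pixel r from the principal point sees the ray r / f radians off the axis. A picture is of the moment at which its call begins: read the wrist's pose just before it. camera_model takes no time and is no camera call.
A pose or a line that the arm cannot do raises bot.Unreachable and nothing moves.
- bot.finish_job(): hands the job in, once; it reports no verdict.
Readings, each from a call of its own:
- bot.get_clock(): time.
- bot.get_joints(): joint angles.
- bot.get_joint_vel(): joint speeds.
- bot.get_effort(): joint torques, N m.
- bot.get_tcp_pos(): TCP position.
- bot.get_tcp_rot(): TCP orientation.
- bot.get_ft_force(): force on the tool from outside, world axes, zero at the start.
- bot.get_moment(): the same for the moment, N m.
- bot.get_finger_gap(): finger opening in m.
Only numpy, scipy, OpenCV 4.12 (cv2) and the standard library are available. Lean on these libraries where they do the work, as an engineer would, in place of code of your own. Each camera call takes 0.05 s, during which the arm holds its last target. There are 200 camera calls.

### The job

Pack the gift crate: take the tall long-necked bottle off the railed shelf, lifting it straight up until its base is clear above the front rail before drawing it forward, and stand it upright in the empty cell of the wooden crate. Lower it to the crate's floor before letting go, do not drop it, and leave the short bottle of the same make standing on the shelf.

Things in the scene. Friction and masses are not known exactly. Their poses are not given: they have to be found in the camera images.
- bottle: The tallest thing on the shelf: long-necked amber glass bottle, paper label, dark cap. 155 mm high; round body 44 mm wide up to 82 mm, shoulder to 106 mm, straight neck 26 mm wide above (top 18 mm is the 27 mm cap); about 0.2 kg. Stands in any of the shelf's four places; neighbours at most 100 mm high, 85 mm or more away centre to centre. Origin: centre of its underside, z up.
- shelf: Fixed steel shelf, open above, 100 mm deep (x), 440 mm wide (y). Origin: on the table under its centre; -x is its front, towards the robot. Board top 60 mm above the table. An 8 mm round rail runs all round, its top 105 mm above the table (45 mm above the board); centre lines: front rail x = -46 mm, back +46 mm, ends y = +-214 mm.
- crate: Fixed open plywood crate in front of the shelf, 100 mm (x) by 190 mm (y); walls 8 mm thick, tops 50 mm above the table, inner floor 6 mm above it. A divider of that height makes two cells of 84 by 83 mm: the +y one, its centre 45.5 mm from the origin along +y, is empty; the other holds a jar, top 91 mm above the table. Origin: centre of its underside, z up.
- twin: The short bottle of the same make (amber glass, label, dark cap) on the same shelf: 100 mm high, body 44 mm in diameter, neck 26 mm; it is to stay standing on the shelf. Origin: centre of its underside; z up.

How it is judged:
On the way, in this order (a step that is already met when the one before it is completed fails the run):
1. the bottle is lifted until its base is above the rail while it is still behind the front rail's line (z of bottle in the frame of shelf above 0.105 m and x of bottle in the frame of shelf above -0.046 m), for 0.05 s.
2. still gripped, the bottle is lowered to within 20 mm of the floor of the crate's empty cell (x of bottle in the frame of crate between -0.024 and 0.024 m and y of bottle in the frame of crate between 0.022 and 0.07 m and z of bottle in the frame of crate below 0.026 m and contact force between the fingers and bottle above 0.5 N), for 0.05 s.
At the end, for the whole second after the job is handed in: The tall bottle stands released and at rest on the floor of the crate's empty cell (within 24 mm of the cell's centre each way, base within 8 mm of the floor), within 10 degrees of upright, and the short bottle stands upright (within 11 degrees) on the shelf board (x of bottle in the frame of crate between -0.024 and 0.024 m and y of bottle in the frame of crate between 0.022 and 0.07 m and z of bottle in the frame of crate below 0.014 m and angle between bottle's own z axis and vertical below 0.175 rad and linear speed of bottle below 0.03 m/s and contact force between the fingers and bottle below 0.1 N and angle between twin's own z axis and vertical below 0.2 rad and z of twin in the frame of shelf between 0.05 and 0.075 m); the robot touches nothing.
It fails at once if the short bottle is tipped or taken off the shelf's board (angle between twin's own z axis and vertical above 0.5 rad or z of twin in the frame of shelf above 0.09 m or z of twin in the frame of shelf below 0.04 m).
It also fails if it takes over 38 s, if anything falls off the work surface, if the arm or the gripper's body presses on something with over 40 N, if the wrist force passes 120 N, or if a joint passes its speed limit or range.

## Working session

There is one attempt and no reset: what is moved stays moved. The work goes in short steps, each a Python script; the robot and the scene stay as the last script left them, time stands still between calls to the robot, and variables do not carry over. Pictures are saved under pics/ and viewed, about 8 in all and at most 12, crops included, and the job is handed in when it is done.

```bash
mkdir -p pics; ls; python3 - <<'E'
from workcell import bot
import cv2,numpy as np
for n in("top","side"):
    cv2.imwrite(f"pics/{n}0.png",bot.grab_frame(n)[:,:,::-1]); 
    m=bot.camera_model(n); print(n,{k:np.round(v,4).tolist() for k,v in m.items() if not isinstance(v,str)})
print(bot.camera_model("wrist"),bot.get_clock(),bot.get_finger_gap())
E
```

```text
pics
top {'fx': 399.2597, 'fy': 399.2597, 'cx': 250.8507, 'cy': 196.8164, 'origin': [0.3761, 0.0086, 0.859], 'rotation': [[-0.0361, -0.9724, 0.2304], [-0.9993, 0.0347, -0.0101], [0.0018, -0.2307, -0.973]]}
side {'fx': 405.2538, 'fy': 405.2538, 'cx': 252.892, 'cy': 193.6116, 'origin': [0.3297, 0.5065, 0.6296], 'rotation': [[-0.8979, -0.3264, 0.2953], [-0.4401, 0.6592, -0.6097], [0.0043, -0.6774, -0.7356]]}
{'fx': 297.3186396354542, 'fy': 297.3186396354542, 'cx': 254.4431081161294, 'cy': 193.6264598366773, 'hand_eye': array([[ 6.60771351e-04, -9.45649389e-01, -3.25187326e-01,
         8.37538150e-02],
       [ 9.99999781e-01,  6.10192513e-04,  2.57522425e-04,
        -2.16700740e-04],
       [-4.50990520e-05, -3.25187425e-01,  9.45649584e-01,
        -1.35143576e-01],
       [ 0.00000000e+00,  0.00000000e+00,  0.00000000e+00,
         1.00000000e+00]])} 0.1 0.085427568505052
```

View pics/top0.png

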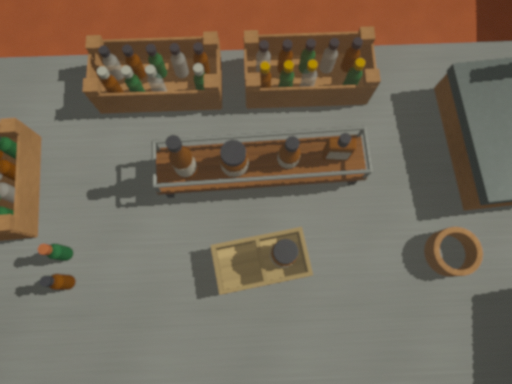

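View pics/side0.png

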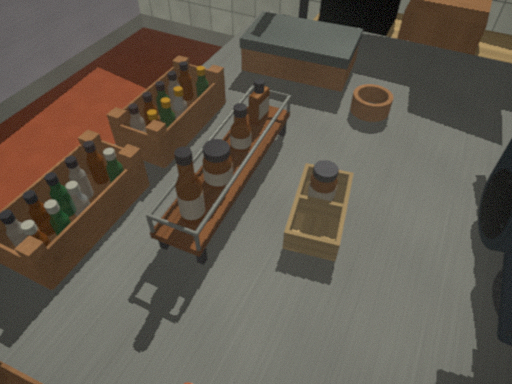

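The tall bottle stands in the shelf's leftmost (+y) place: cap at about (175,143) in top and (184,155) in side. The twin is third at (291,143). The crate's empty cell is the left one in top, at about (238,265).

```bash
cat >h.py <<'E'
from workcell import bot
import cv2,numpy as np
def ray(n,p):
    m=bot.camera_model(n); R=np.array(m["rotation"]); return np.array(m["origin"]),R@[(p[0]-m["cx"])/m["fx"],(p[1]-m["cy"])/m["fy"],1]
def plane(n,p,z):
    o,d=ray(n,p); return o+d*(z-o[2])/d[2]
def tri(p,q):
    a,d=ray("top",p); b,e=ray("side",q)
    s=np.linalg.lstsq(np.c_[d,-e],b-a,rcond=None)[0]; return a+s[0]*d,b+s[1]*e
E
python3 - <<'E'
from h import *
t=cv2.imread("pics/top0.png");s=cv2.imread("pics/side0.png")
a=cv2.resize(t[120:300,145:345],None,fx=4,fy=4,interpolation=2)[:, :]
a1=cv2.resize(t[225:300,205:320],(690,450),interpolation=2)
b=cv2.resize(t[125:200,145:220],(400,400),interpolation=2);c=cv2.resize(s[140:240,150:250],(400,400),interpolation=2)
cv2.imwrite("pics/crate.png",a1);cv2.imwrite("pics/bot.png",np.hstack([b,c]))
print(*[x.round(3) for x in tri((175,143),(184,155))])
for p in((211,247),(302,230),(310,272),(220,292)):print(plane("top",p,.05).round(3))
for p in((153,187),(369,174)):print(plane("top",p,.101).round(3))
E
```

```text
[0.631 0.13  0.206] [0.631 0.13  0.206]
[0.466 0.084 0.05 ]
[ 0.494 -0.102  0.05 ]
[ 0.41  -0.112  0.05 ]
[0.377 0.068 0.05 ]
[0.582 0.192 0.101]
[ 0.594 -0.235  0.101]
```

View pics/crate.png

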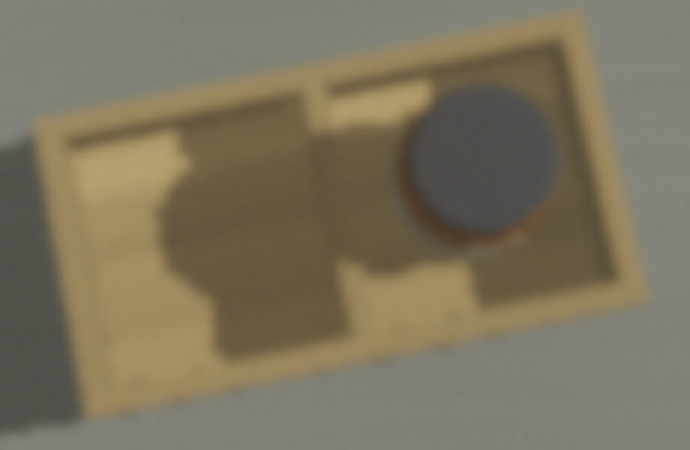

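View pics/bot.png

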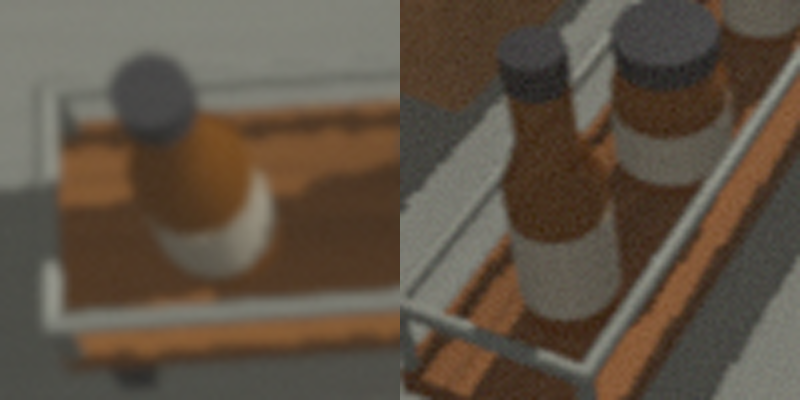

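Crate rim corners in the top image come out at about (211.3,245.3), (302.2,227), (313,274.5) and (219.2,294.7). The cap's top disc is at (173.7,141.7) in top and (183.3,152) in side.

```bash
python3 - <<'E'
from h import *
c=np.array([plane("top",p,.05) for p in((211.3,245.3),(302.2,227),(313,274.5),(219.2,294.7))])
print(c.round(3),[np.linalg.norm(c[i]-c[i-1]).round(3) for i in range(4)])
y=(c[0]+c[3]-c[1]-c[2])[:2];y/=np.linalg.norm(y)
cell=c.mean(0)[:2]+.0455*y;print("cell",cell,"yaxis",y, plane("top",(211,265),.006))
A,B=tri((173.7,141.7),(183.3,152));print("cap",A,B,plane("top",(173.7,141.7),.215),plane("side",(183.3,152),.215))
cap=(A+B)/2
f=[plane("top",p,.105) for p in((145+45/5.333,125+322/5.333),(369,174))];print("rail",f,np.linalg.norm(f[0]-f[1]))
for yaw in(0,-30,30,90):
  a=np.radians(yaw);R=np.array([[np.cos(a),np.sin(a),0],[np.sin(a),-np.cos(a),0],[0,0,-1]])
  print(yaw,[None if q is None else np.round(q,2).tolist() for q in(bot.inverse_kinematics(p,R) for p in([*cap[:2],.176],[*cap[:2],.26],[*cell,.26],[*cell,.125]))])
E
```

```text
[[ 0.47   0.084  0.05 ]
 [ 0.501 -0.103  0.05 ]
 [ 0.404 -0.118  0.05 ]
 [ 0.372  0.07   0.05 ]] [np.float64(0.099), np.float64(0.189), np.float64(0.097), np.float64(0.19)]
cell [0.42915732 0.02814306] yaxis [-0.1664145   0.98605589] [0.43339285 0.08909309 0.006     ]
cap [0.63100573 0.13080413 0.21331441] [0.63115758 0.13084997 0.21338302] [0.63034039 0.13048508 0.215     ] [0.62998635 0.13230927 0.215     ]
rail [array([0.58442995, 0.19007878, 0.105     ]), array([ 0.59253791, -0.23335575,  0.105     ])] 0.42351214465299647
0 [[0.1, 0.36, 0.33, 1.54, 0.0, -3.04], [0.1, 0.39, 0.53, 1.72, 0.0, -3.04], [-0.09, -0.19, -0.09, 1.68, 0.0, 3.05], [-0.09, -0.2, -0.36, 1.41, 0.0, 3.05]]
-30 [[0.1, 0.36, 0.33, 1.54, 0.0, -2.52], [0.1, 0.39, 0.53, 1.72, 0.0, -2.52], [-0.09, -0.19, -0.09, 1.68, 0.0, -2.71], [-0.09, -0.2, -0.36, 1.41, 0.0, -2.71]]
30 [[0.1, 0.36, 0.33, 1.54, 0.0, 2.72], [0.1, 0.39, 0.53, 1.72, 0.0, 2.72], [-0.09, -0.19, -0.09, 1.68, 0.0, 2.53], [-0.09, -0.2, -0.36, 1.41, 0.0, 2.53]]
90 [[0.1, 0.36, 0.33, 1.54, 0.0, 1.67], [0.1, 0.39, 0.53, 1.72, 0.0, 1.67], [-0.09, -0.19, -0.09, 1.68, 0.0, 1.48], [-0.09, -0.2, -0.36, 1.41, 0.0, 1.48]]
```

```bash
cat >>h.py <<'E'
R=np.diag([-1.,1,-1])
def wplane(P,Rt,px,z):
    m=bot.camera_model("wrist");H=np.array(m["hand_eye"])
    v=np.array([(px[0]-m["cx"])/m["fx"],(px[1]-m["cy"])/m["fy"]]);r=np.hypot(*v)
    d=np.array([*(v/r*np.sin(r)),np.cos(r)]); Rt=np.array(Rt)
    o=P+Rt@H[:3,3];d=Rt@H[:3,:3]@d;return o+d*(z-o[2])/d[2]
E
python3 - <<'E'
from h import *
print(np.round(bot.inverse_kinematics([.631,.131,.27],R),2))
bot.move_pose([.631,.131,.27],R)
P,Q=bot.get_tcp_pos(),bot.get_tcp_rot();im=bot.grab_frame("wrist")
np.savez("w1",P=P,Q=Q);cv2.imwrite("pics/w1.png",im[:,:,::-1]);print(P,np.round(Q,3),bot.get_clock())
E
```

```text
[0.1  0.39 0.56 1.74 0.   0.1 ]
[0.63114039 0.12986708 0.27003531] [[-1.     0.002  0.   ]
 [ 0.002  1.    -0.   ]
 [-0.    -0.    -1.   ]] 2.8833
```

View pics/w1.png

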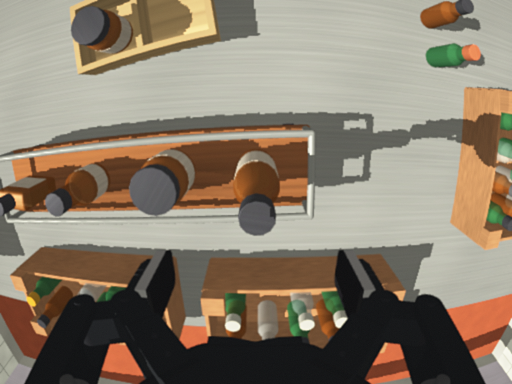

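The wrist view shows the cap's top disc centred at about (257,217), and the fingers are open and clear of it.

```bash
python3 - <<'E'
from h import *
d=np.load("w1.npz");im=cv2.imread("pics/w1.png")
r=im[190:240,230:285].astype(int);m=((r.max(2)<100)&(r.max(2)-r.min(2)<25)).astype(np.uint8)
m=cv2.morphologyEx(m,cv2.MORPH_OPEN,np.ones((5,5)));n,l,s,c=cv2.connectedComponentsWithStats(m);k=1+s[1:,4].argmax()
print(s[k],c[k]+[230,190])
for p in((257,217),c[k]+[230,190]):print(wplane(d["P"],d["Q"],p,.215))
print("cap width",wplane(d["P"],d["Q"],(238,217),.215)-wplane(d["P"],d["Q"],(276,217),.215))
print("crate +y far corner",wplane(d["P"],d["Q"],(215,37),.05))
E
```

```text
[  10    4   36   41 1194] [256.99329983 214.05108878]
[0.62976718 0.13185814 0.215     ]
[0.62753672 0.1318486  0.215     ]
cap width [-3.23202802e-05 -2.64989150e-02  0.00000000e+00]
crate +y far corner [0.47547175 0.08401464 0.05      ]
```

```bash
python3 - <<'E'
from h import *
bot.line_to([.630,.131,.172],velocity=.1)
bot.gripper_to(.0,squeeze=45)
print(bot.get_finger_gap(),bot.get_tcp_pos(),bot.get_ft_force(),bot.get_clock())
bot.line_to([.630,.131,.255],velocity=.08)
print(bot.get_finger_gap(),bot.get_tcp_pos(),bot.get_ft_force(),bot.get_clock())
cv2.imwrite("pics/w2.png",bot.grab_frame("wrist")[:,:,::-1]);cv2.imwrite("pics/s2.png",bot.grab_frame("side")[:,:,::-1])
E
```

```text
0.02491533711655608 [0.63016302 0.13116295 0.17229695] [-0.13202241  1.38154996  2.19121031] 4.6
0.025422584858678345 [0.62968649 0.13096109 0.2540871 ] [ 0.39561284  0.1121881  -1.65494513] 5.7917
```

View pics/s2.png

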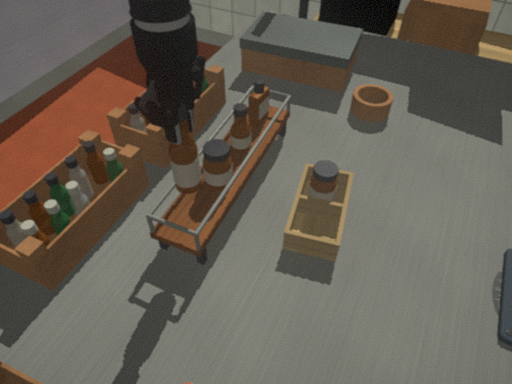

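The bottle hangs upright in the grip, with its base at about (187,191) in side. I'll check that height for slip, then carry it over.

```bash
python3 - <<'E'
from h import *
m=bot.camera_model("side")
for z in(.06,.10,.12,.142):
    c=np.array(m["rotation"]).T@(np.array([.63-.015,.131+.015,z])-m["origin"]);print(z,c[0]/c[2]*m["fx"]+m["cx"],c[1]/c[2]*m["fy"]+m["cy"])
bot.line_to([.431,.028,.255],velocity=.12);bot.sleep(.3)
P,Q=bot.get_tcp_pos(),bot.get_tcp_rot();cv2.imwrite("pics/w3.png",bot.grab_frame("wrist")[:,:,::-1])
np.savez("w3",P=P,Q=Q);print(P,bot.get_finger_gap(),bot.get_ft_force(),bot.get_clock())
E
```

```text
0.06 196.8336462849948 224.4772040081374
0.1 194.55683967013115 209.95531343360256
0.12 193.34442530729228 202.2223120477143
0.142 191.948593848862 193.31944275372643
[0.43110256 0.02805858 0.25490817] 0.025220469594638965 [-0.00978491 -0.2002083  -2.01686382] 8.2583
```

View pics/w3.png

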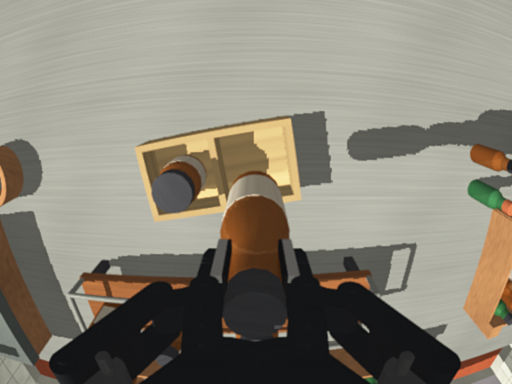

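No slip: the base is near row 192, where z ≈ 0.142 should project. In this view the crate rim corners are at about (137,148), (292,118), (300,199) and (157,220), so I'll check the cell centre and then lower.

```bash
python3 - <<'E'
from h import *
d=np.load("w3.npz")
c=np.array([wplane(d["P"],d["Q"],p,.05) for p in((137,148),(292,118),(300,199),(157,220))])
print(c.round(3),[np.linalg.norm(c[i]-c[i-1]).round(3) for i in range(4)])
y=(c[1]+c[2]-c[0]-c[3])[:2];y/=np.linalg.norm(y);cell=c.mean(0)[:2]+.0455*y;print("cell",cell)
assert np.linalg.norm(cell-[.431,.028])<.008
g=(cell+[.429,.028])/2
bot.line_to([*g,.255],velocity=.1)
bot.line_to([*g,.135],velocity=.12)
hit=bot.line_to([*g,.114],velocity=.02,contact_N=4)
print(hit,bot.get_tcp_pos(),bot.get_finger_gap(),bot.get_ft_force(),bot.get_clock())
cv2.imwrite("pics/s4.png",bot.grab_frame("side")[:,:,::-1])
E
```

```text
[[ 0.405 -0.115  0.05 ]
 [ 0.373  0.071  0.05 ]
 [ 0.471  0.084  0.05 ]
 [ 0.5   -0.098  0.05 ]] [np.float64(0.096), np.float64(0.189), np.float64(0.099), np.float64(0.185)]
cell [0.4296112  0.03037145]
True [0.42898765 0.02924762 0.11819834] 0.02507593283278686 [-0.24525226  0.35366275  4.25068322] 10.45
```

View pics/s4.png

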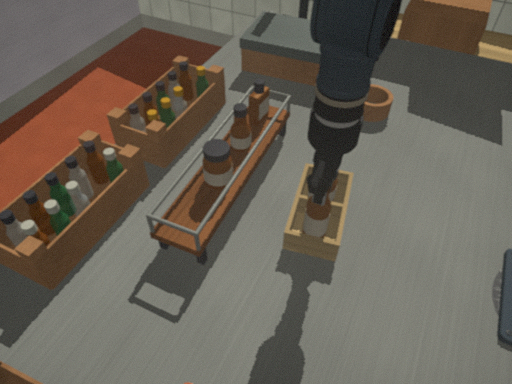

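Contact came at TCP z = 0.1182, where 0.118 was expected for the crate floor. The picture shows the bottle upright in the empty cell at about (316,225). Next I release and retreat straight up.

```bash
python3 - <<'E'
from h import *
bot.sleep(.2);bot.gripper_to(.06);bot.sleep(.3)
p=bot.get_tcp_pos();bot.line_to([p[0],p[1],.27],velocity=.1);bot.sleep(.3)
print(bot.get_finger_gap(),bot.get_ft_force(),bot.get_clock())
bot.line_to([.3,-.1,.3],velocity=.15);bot.sleep(.5)
for n in("top","side"):cv2.imwrite(f"pics/{n}5.png",bot.grab_frame(n)[:,:,::-1])
t=cv2.imread("pics/top5.png")[120:300,145:345];s=cv2.imread("pics/side5.png")[70:270,150:360]
cv2.imwrite("pics/end.png",np.hstack([cv2.resize(t,(400,400)),cv2.resize(s,(400,400))]))
E
```

```text
0.06001463441864745 [-0.5466528   0.72310921  0.39356081] 13.4167
```

View pics/end.png

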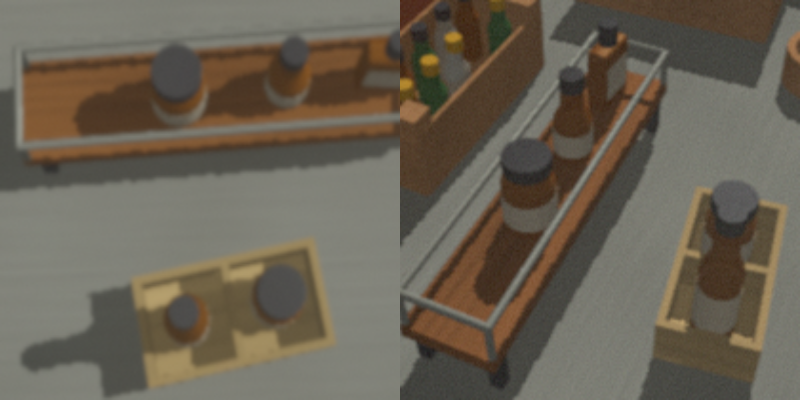

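The bottle stands upright in the left cell, with its cap at about (237,261) in top, and the twin still stands on the shelf. I'll make one numeric check and hand in.

```bash
python3 - <<'E'
from h import *
p=plane("top",(237,260.5),.161);print("cap at",p);assert np.linalg.norm(p[:2]-[.429,.029])<.012
bot.finish_job();print(bot.get_clock())
E
```

```text
cap at [0.42906493 0.02939012 0.161     ]
the job is handed in; nothing more can be done
the job is handed in; nothing more can be done
```

The tall bottle is standing upright and released in the crate's empty cell, and the job is handed in. No verdict is reported.

I gripped the bottle by the neck and lifted it straight up 82 mm behind the rail, to a base height of about 0.142 m. I then carried it over the cell and lowered it until it touched the floor. Contact came at a tool height of 0.1182 m, against an expected 0.118 m. I let go, backed off straight up and moved clear.

Last checks:
- **Position:** the cap was measured at (0.429, 0.029), within about 2 mm of the estimated cell centre. With the base set down at the same point, the bottle is upright.
- **Twin:** the picture taken before hand-in shows the short bottle still standing on the shelf.
- **Time:** the clock read 13.4 s with the gripper open and backed off. The short move clear followed, well inside the 38 s limit.
- **Failed or disagreeing:** no check failed. The overhead and wrist-camera estimates of the cell centre differed by about 2 mm.

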